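# Count a sold book and ring for the wrapper

## Robot

A 6-joint arm with a two-finger parallel gripper is mounted at the origin on the work surface. World frame = base frame: x ahead of the robot, y to its left, z up, the work surface at z = 0. Lengths are in m, angles in rad, forces in N, time in s.
With the tool pointing down it reaches from about 0.35 to 0.85 m from the base axis. Payload 8.1 kg.
Tool frame: the origin (TCP) lies on the mounting face of the last link; the fingertips stand 186 mm ahead of it and the grasp point (between the pads) lies 167 mm ahead of it; z points along the fingers, y is the line along which they close (so a half turn about z gives the same grasp; the last joint's range is limited). The gripper opens to 93 mm and grips with 3 to 60 N. Pads are 15 mm wide; open, the fingers measure 128 mm over their backs; the gripper's body (75 mm by 188 mm) begins 65 mm behind the grasp point.
Start: joints at [-1.329, 0.13, 1.488, -0, 1.523, -0.085], TCP at [0.193, -0.568, 0.405] pointing down, gripper open.
Joint ranges: [-2.96, 2.96], [-0.89, 2.26], [0.02, 2.5], [-1.34, 4.48], [0, 2.73], [-2.66, 2.66]. Speed limits (rad/s): [2.39, 2.39, 2.79, 3.14, 3.14, 3.14].

## Interface

Orientations are given as a rotation vector (axis times angle).
In Python, from plant import * gives the robot as it stands. The module is installed in compiled form; this text tells all that it offers.
- The arm moves only by the tool arm_command, never from a script. Its argument "increments" is a list of rows, each a list of 6 numbers: the shift along the tool's x, y, z in units of 0.2 m (1.0 is 0.2 m), then the turn, a rotation vector about the tool's x, y, z in units of pi rad (1.0 is pi rad). A call has exactly 5 rows; each row is the pose to reach, as a shift and turn from the pose commanded when the call began, along the tool's axes at that moment, turning the shorter way round; what a row does not reach only later rows make up. A row lasts 1/8 s, in which the tool goes at most 62.5 mm and 10.7 degrees, less where a joint would pass 70% of its speed; a pose out of reach is approached as far as the arm can. A call with a number of a shift or a turn outside -1 to 1 is refused whole. A call with a gripper value outside its range is refused whole. "fingers" is the closure, from -1 (fully open) to 1 (shut), set as the call begins (left out, the last holds). The fingers move at their own pace and stop on an object; "force" is the grip in N (left out, the last holds). Time passes only in rows, so rows that repeat a pose let the fingers close, or fill a call up. It gives the time, the measured TCP pose, the force, the opening and the grip force at its end, in the units of the state.
- read_state(): the state, without advancing time (a new reading comes with each control period).
- read_camera(name): name is "scene" or "top" or "wrist"; returns a dict with "image" (480x640x3 uint8, red, green, blue), "fx", "fy", "cx", "cy" (pixels), "T" (4x4, takes a point from camera to world coordinates). Camera axes: x right, y down, z forward; pixel columns grow to the right and rows downward; lengths in m; the calibration is good to about 2 mm. A picture is of the moment at which its call begins. There is no depth.
- close_job(): hands the job in; it is judged then, once.
The state is a dict: "t": time; "q": joint angles; "dq": joint speeds; "joint_torque": joint torques, N m; "tool_pos": TCP position; "orientation": TCP orientation; "force": force on the tool from outside, world axes, zero at the start; "wrist_torque": the same for the moment, N m; "opening": finger opening in m; "gripper_force": force on a finger pad.
Only numpy, scipy, OpenCV 4.12 (cv2) and the standard library are available. Lean on these libraries where they do the work, as an engineer would, in place of code of your own. Each camera call takes 0.05 s, during which the arm holds its last target. There are 200 camera calls.

## Task

A green book has just been sold at the stall. With your fingertips, gently press down the white key of the sales counter that stands in front of the green stack and let it come up again, then tap the plunger of the brass desk bell to call the wrapper, and draw back. Leave both standing where they are, do not pick anything up, and do not touch the other counters, the books, the tape, the stamp or the marker.

Things in the scene. Friction and masses are not known exactly. Their poses are not given: they have to be found in the camera images.
- stack_green: stack of two green-covered books, fixed to the table, 130 (x) by 190 (y) mm and 36 mm high; a third loose green book lies on it, 54 mm in all; origin at the centre of the underside. The stack's own sales counter stands in front of it, on the robot's side, 120 to 150 mm nearer than its centre and turned to within 0.2 rad of it. The three stacks stand side by side, in any order
- book_green: loose green book with a white stripe and a silver disc on its cover, 130 x 190 x 18 mm, on top of the green stack; origin at the centre of its underside
- counter_green: sales counter belonging to the green stack: loose black box 66 (x) by 58 (y) mm, 34 mm high, 0.35 kg, with a round white push key on top; all three counters look the same; origin at the centre of the underside, key 6 mm along its own +x from the middle
- keytop_green (a point): centre of the flat top of the white key (28 mm across) of the counter before the green stack, 52 mm above the table when up; pressed straight down, it rises again by itself
- key_green (a joint): travel of that key in m: 0 up, 0.007 fully down; the spring takes about 1 N at first and 4 N fully down; a press counts from 0.0045
- stack_blue: stack of two blue-covered books, fixed to the table, 130 (x) by 190 (y) mm and 36 mm high; a third loose blue book lies on it, 54 mm in all; origin at the centre of the underside. The stack's own sales counter stands in front of it, on the robot's side, 120 to 150 mm nearer than its centre and turned to within 0.2 rad of it. The three stacks stand side by side, in any order
- book_blue: loose blue book with a white stripe and a silver disc on its cover, 130 x 190 x 18 mm, on top of the blue stack; origin at the centre of its underside
- counter_blue: sales counter belonging to the blue stack: loose black box 66 (x) by 58 (y) mm, 34 mm high, 0.35 kg, with a round white push key on top; all three counters look the same; origin at the centre of the underside, key 6 mm along its own +x from the middle
- keytop_blue (a point): centre of the flat top of the white key (28 mm across) of the counter before the blue stack, 52 mm above the table when up; pressed straight down, it rises again by itself
- key_blue (a joint): travel of that key in m: 0 up, 0.007 fully down; the spring takes about 1 N at first and 4 N fully down; a press counts from 0.0045
- stack_grey: stack of two grey-covered books, fixed to the table, 130 (x) by 190 (y) mm and 36 mm high; a third loose grey book lies on it, 54 mm in all; origin at the centre of the underside. The stack's own sales counter stands in front of it, on the robot's side, 120 to 150 mm nearer than its centre and turned to within 0.2 rad of it. The three stacks stand side by side, in any order
- book_grey: loose grey book with a white stripe and a silver disc on its cover, 130 x 190 x 18 mm, on top of the grey stack; origin at the centre of its underside
- counter_grey: sales counter belonging to the grey stack: loose black box 66 (x) by 58 (y) mm, 34 mm high, 0.35 kg, with a round white push key on top; all three counters look the same; origin at the centre of the underside, key 6 mm along its own +x from the middle
- keytop_grey (a point): centre of the flat top of the white key (28 mm across) of the counter before the grey stack, 52 mm above the table when up; pressed straight down, it rises again by itself
- key_grey (a joint): travel of that key in m: 0 up, 0.007 fully down; the spring takes about 1 N at first and 4 N fully down; a press counts from 0.0045
- bell: loose desk bell, 0.35 kg: black foot 76 mm across, brass dome 44 mm high, steel plunger on top; origin at the centre of the underside. It stands in the front row nearest the robot, with the tape and the stamp, in any order
- plunger_top (a point): centre of the flat top of the bell's plunger button (22 mm across), 57 mm above the table when up
- plunger (a joint): travel of the bell's plunger in m: 0 up, 0.006 fully down; the spring takes about 0.8 N at first and 3.2 N fully down; it rings from 0.003 and rises again by itself
- tape: loose roll of yellow tape lying flat, 84 mm across, 24 mm high, hole 56 mm; origin at the centre of the underside
- stamp: loose rubber stamp, black foot 60 x 34 mm, wooden knob, 56 mm high; origin at the centre of the underside
- marker: loose orange marker pen with a black cap, 129 mm long along its x, 16 mm thick, lying between two counters; origin on the underside, 2 mm from its middle
Not all that is in view belongs to the job. Several things look just like the bell: the one meant starts farthest to the robot's left.

How it is judged:
On the way, in this order (a step that is already met when the one before it is completed fails the run):
1. the key of the counter before the green stack is pressed at least 4.5 mm by the fingers (value of joint key_green above 0.0045 m and contact force between counter_green and the fingers above 0.3 N), for 0.05 s.
2. that key is up again and the bell's plunger is pressed at least 3 mm by the fingers (value of joint plunger above 0.003 m and value of joint key_green below 0.002 m and contact force between bell and the fingers above 0.3 N), for 0.05 s.
At the end, for the whole second after the job is handed in: All keys and the plunger are up again (within 1.5 mm); the green stack's counter and the bell stand upright, at rest, within 25 mm of where they began; the other counters, the books, tape, stamp and marker are within 12 mm of where they began (value of joint each of key_green, key_blue, key_grey, plunger below 0.0015 m and distance of each of counter_green, bell from where it was at the start of the episode below 0.025 m and angle between each of counter_green, bell's own z axis and vertical below 0.1 rad and linear speed of each of counter_green, bell below 0.02 m/s and distance of each of counter_blue, counter_grey, book_green, book_blue, book_grey, tape, stamp, marker from where it was at the start of the episode below 0.012 m); the robot touches nothing.
It fails at once if the key, counter or bell is pressed harder than 25 N ((contact force between counter_green and the fingers above 25 N or contact force between counter_green and the arm above 25 N) or (contact force between bell and the fingers above 25 N or contact force between bell and the arm above 25 N)).
It fails at once if the counter or the bell is lifted more than 12 mm or tipped more than 0.3 rad (height (world z) of any of counter_green, bell above 0.012 m or angle between any of counter_green, bell's own z axis and vertical above 0.3 rad).
It fails at once if the counter or the bell is pushed more than 40 mm away (distance of any of counter_green, bell from where it was at the start of the episode above 0.04 m).
It fails at once if another counter's key is pressed (value of joint any of key_blue, key_grey above 0.002 m).
It fails at once if another counter, a book, the tape, the stamp or the marker is touched or moved ((contact force between counter_blue and the fingers above 0.5 N or contact force between counter_blue and the arm above 0.5 N) or (contact force between counter_grey and the fingers above 0.5 N or contact force between counter_grey and the arm above 0.5 N) or (contact force between book_green and the fingers above 0.5 N or contact force between book_green and the arm above 0.5 N) or (contact force between book_blue and the fingers above 0.5 N or contact force between book_blue and the arm above 0.5 N) or (contact force between book_grey and the fingers above 0.5 N or contact force between book_grey and the arm above 0.5 N) or (contact force between tape and the fingers above 0.5 N or contact force between tape and the arm above 0.5 N) or (contact force between stamp and the fingers above 0.5 N or contact force between stamp and the arm above 0.5 N) or (contact force between marker and the fingers above 0.5 N or contact force between marker and the arm above 0.5 N) or (contact force between stack_green and the fingers above 0.5 N or contact force between stack_green and the arm above 0.5 N) or (contact force between stack_blue and the fingers above 0.5 N or contact force between stack_blue and the arm above 0.5 N) or (contact force between stack_grey and the fingers above 0.5 N or contact force between stack_grey and the arm above 0.5 N) or distance of any of counter_blue, counter_grey, book_green, book_blue, book_grey, tape, stamp, marker from where it was at the start of the episode above 0.02 m).
It also fails if it takes over 42 s, if anything falls off the work surface, if the arm or the gripper's body presses on something with over 40 N, if the wrist force passes 120 N, or if a joint passes its speed limit or range.

## Working session

There is one attempt and no reset: what is moved stays moved. The work goes in short steps, Python scripts to look and compute and a tool call to move; the robot and the scene stay as the last step left them, time stands still between calls to the robot, and variables do not carry over. Pictures are saved under pics/ and viewed, at most 10 in all, crops included, and the job is handed in when it is done.

Besides the shell and the picture viewer there is one more tool, called as name(argument=value, ...) on one line, values as JSON. arm_command: Moves the arm, as the interface text tells. Shifts and turns lie within -1 to 1; 1 stands for 0.2 m of shift or pi rad of turn. Its arguments: {"type":"object","properties":{"increments":{"type":"array","items":{"type":"array","items":{"type":"number","minimum":-1,"maximum":1}}},"fingers":{"type":"number"},"force":{"type":"number"}},"required":["increments"]}

```bash
mkdir -p pics; cat > h.py <<'E'
from plant import *
import cv2, numpy as np
from scipy.spatial.transform import Rotation as R
def snap(name,f):
    c=read_camera(name); cv2.imwrite('pics/'+f,cv2.cvtColor(c['image'],cv2.COLOR_RGB2BGR)); return c
def ray(c,u,v,z):
    T=np.array(c['T']); d=T[:3,:3]@np.array([(u-c['cx'])/c['fx'],(v-c['cy'])/c['fy'],1]); o=T[:3,3]
    return o+d*(z-o[2])/d[2]
def proj(c,p):
    T=np.array(c['T']); q=T[:3,:3].T@(np.array(p)-T[:3,3]); return c['cx']+c['fx']*q[0]/q[2], c['cy']+c['fy']*q[1]/q[2]
E
python3 - <<'E'
from h import *
import pickle
c=snap('top','top0.png'); pickle.dump(c,open('top.pkl','wb')); print(c['T'],c['fx'])
c=snap('scene','scene0.png'); pickle.dump(c,open('scene.pkl','wb'))
s=read_state(); print(s)
E
```

```text
[[-0.01160681 -0.99805554  0.06124068  0.38734909]
 [-0.99959659  0.01316881  0.02516432 -0.07576007]
 [-0.02592185 -0.0609239  -0.99780576  1.48822529]
 [ 0.          0.          0.          1.        ]] 572.5773363527994
{'t': 0.1, 'q': array([-1.32941845e+00,  1.31114803e-01,  1.48918205e+00, -2.94956800e-05,
        1.52300488e+00, -8.54051924e-02]), 'dq': array([ 0.00067358, -0.00277892, -0.00157642, -0.00093791,  0.00351579,
       -0.00097329]), 'joint_torque': array([ 5.11291892e-04, -5.61339855e+01, -4.93096447e+01,  7.69961276e-02,
        2.91023590e-02, -5.63705055e-05]), 'tool_pos': array([ 0.19256171, -0.56804071,  0.40376825]), 'orientation': array([-3.09807133e+00, -5.10754159e-01,  2.55149941e-04]), 'force': array([ 0.56916737,  0.36306931, -0.73882298]), 'wrist_torque': array([-0.05276061, -0.02739569, -0.00434857]), 'gripper_force': 0.0, 'opening': 0.09299111048145152}
```

View pics/top0.png

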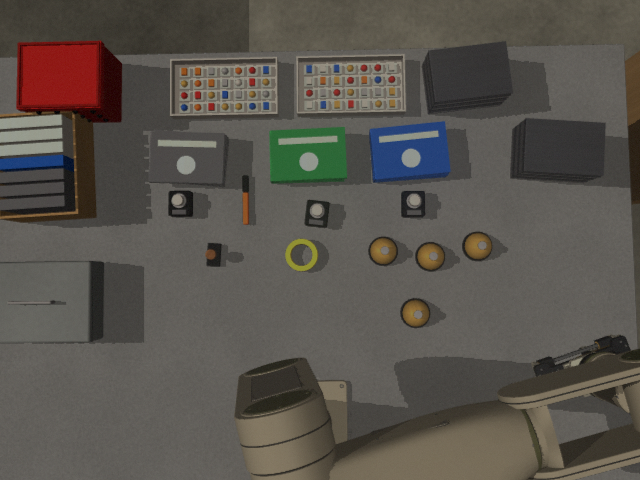

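View pics/scene0.png

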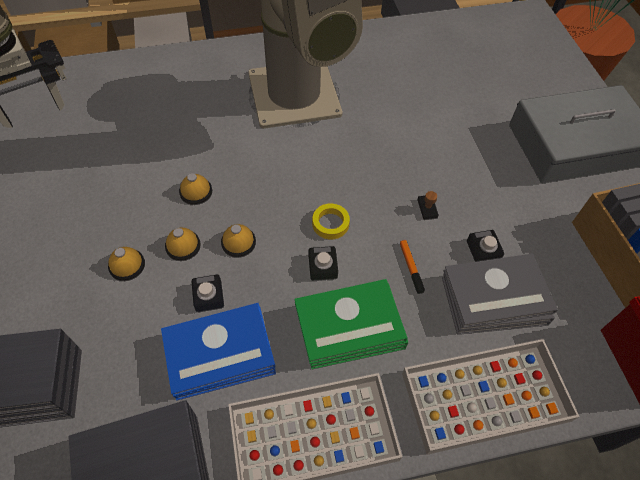

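The top view shows the green stack at (308,155), its counter's key near (317,211), and four bells. The one with the largest y, farthest to the robot's left, is at (383,251) with its plunger near (385,252). In the scene view the same key is near (323,258) and the same plunger near (238,227).

```bash
python3 - <<'E'
from h import *
import pickle
def blob(c,u,v,r,zs):
    im=c['image'].astype(int); p=im[v-r:v+r+1,u-r:u+r+1]
    m=((p.min(2)>110)&(p.max(2)-p.min(2)<40)).astype(np.uint8)
    n,l,st,ce=cv2.connectedComponentsWithStats(m)
    k=1+np.argmax(st[1:,4]); x=ce[k]+[u-r,v-r]; print(x,st[k]); print(ray(c,*x,zs).round(4))
t=pickle.load(open('top.pkl','rb')); s=pickle.load(open('scene.pkl','rb'))
blob(t,317,211,12,.052);blob(s,323,258,13,.050)
blob(t,386,252,9,.057);blob(s,238,227,9,.055)
for n,u,v in (('tape',301,255),('marker',246,200),('counterB',413,203),('bell2',431,256),('bellF',416,313),('green',308,161)): print(n,ray(t,u,v,.04).round(3))
st=read_state(); print(R.from_rotvec(st['orientation']).as_matrix().round(3))
im=[cv2.resize(cv2.cvtColor(c['image'][v-40:v+40,u-40:u+40],cv2.COLOR_RGB2BGR),(390,390),interpolation=0) for c,u,v in ((t,350,230),(s,280,240))]
cv2.imwrite('pics/crop.png',np.hstack(im))
E
```

```text
[316.375      209.42045455] [ 7  5 10 11 88]
[ 0.5409 -0.0396  0.052 ]
[324.38297872 258.61702128] [  8   7  14  17 141]
[ 0.5468 -0.0382  0.05  ]
[384.  251.2] [ 5  6  5  5 15]
[ 0.4333 -0.2071  0.057 ]
[235.56603774 228.18867925] [ 2  7 10  7 53]
[ 0.4387 -0.2077  0.055 ]
tape [0.427 0.001 0.04 ]
marker [0.569 0.14  0.04 ]
counterB [ 0.555 -0.284  0.04 ]
bell2 [ 0.42  -0.326  0.04 ]
bellF [ 0.278 -0.286  0.04 ]
green [ 0.667 -0.019  0.04 ]
[[ 0.947  0.321 -0.   ]
 [ 0.321 -0.947  0.002]
 [ 0.    -0.002 -1.   ]]
```

View pics/crop.png

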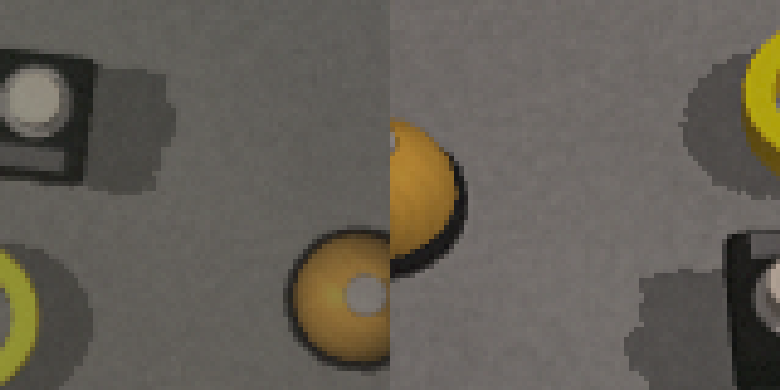

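The crop puts the key centre near top pixel (317.4,210.5) and the plunger near (384.9,250.5). I'll close the fingers and move above the key.

arm_command(increments=[[0.2,-0.156,0,0,0,0],[0.4,-0.312,0,0,0,0],[0.6,-0.467,0,0,0,0],[0.8,-0.623,0,0,0,0],[1.0,-0.779,0,0,0,0]], fingers=1, force=10)

```text
t: 0.72
tool_pos: [0.3326, -0.3549, 0.4043]
orientation: [-3.099, -0.511, 0.0]
force: [0.8, 0.5, 0.8]
opening: 0.0477
gripper_force: 0.0
```

arm_command(increments=[[0.2,-0.156,0,0,0,0],[0.4,-0.312,0,0,0,0],[0.6,-0.467,0,0,0,0],[0.8,-0.623,0,0,0,0],[1.0,-0.779,0,0,0,0]])

```text
t: 1.35
tool_pos: [0.472, -0.1431, 0.4045]
orientation: [-3.1, -0.511, 0.0]
force: [0.6, 0.0, -0.2]
opening: 0.0013
gripper_force: 0.0
```

arm_command(increments=[[0.13,-0.1,0,0,0,0],[0.26,-0.2,0,0,0,0],[0.39,-0.3,0,0,0,0],[0.489,-0.381,0,0,0,0],[0.489,-0.381,0,0,0,0]])

```text
t: 1.98
tool_pos: [0.5399, -0.0399, 0.4041]
orientation: [-3.099, -0.515, 0.002]
force: [0.4, 0.3, -0.6]
opening: 0.0003
gripper_force: 0.0
```

```bash
python3 - <<'E'
from h import *
import pickle
c=snap('wrist','w1.png'); pickle.dump(c,open('w1.pkl','wb')); print(np.round(c['T'],3),c['fx'],proj(c,[.5385,-.0415,.052]),proj(c,[.435,-.209,.057]))
s=read_state(); print(s['t'],s['tool_pos'],R.from_rotvec(s['orientation']).as_matrix().round(3),s['opening'],s['q'])
E
```

```text
[[ 0.323 -0.915 -0.242  0.605]
 [-0.946 -0.313 -0.083 -0.016]
 [-0.     0.256 -0.967  0.384]
 [ 0.     0.     0.     1.   ]] 412.44735888219424 (np.float64(319.24886392956347), np.float64(224.23599971157464)) (np.float64(457.0620775261782), np.float64(389.81337449508146))
2.025 [ 0.53957239 -0.04070993  0.40414338] [[ 0.947  0.322 -0.001]
 [ 0.322 -0.947 -0.   ]
 [-0.001 -0.    -1.   ]] 1.707204407842383e-05 [-1.69973279e-01 -2.79695534e-02  1.65308654e+00 -2.68767939e-04
  1.51769806e+00  1.07251927e+00]
```

View pics/w1.png

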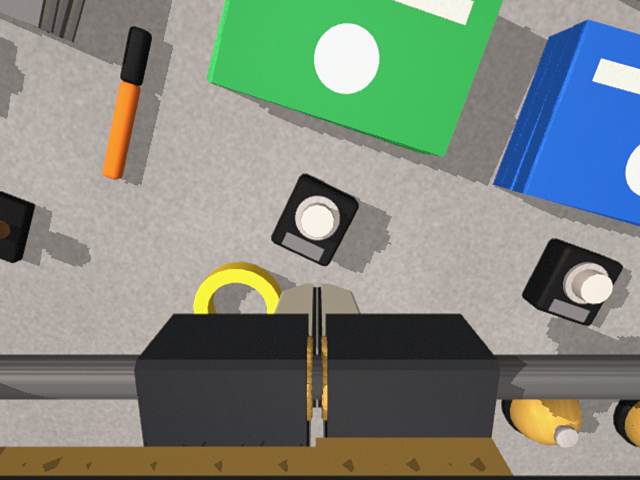

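The wrist view shows the green counter's key top at (317,221). The target bell is hidden behind the gripper, and the bell at (545,420) should be its right-hand neighbour.

```bash
python3 - <<'E'
from h import *
import pickle
c=pickle.load(open('w1.pkl','rb'))
g=c['image'][195:250,290:345].astype(int); m=((g.min(2)>215)).astype(np.uint8)
n,l,s,ce=cv2.connectedComponentsWithStats(m);k=1+np.argmax(s[1:,4]);print(s[k],ce[k]+[290,195]);x=ce[k]+[290,195]
p=ray(c,*x,.052);print(p, ray(c,566,436,.057))
M=R.from_rotvec(read_state()['orientation']).as_matrix(); print(M.T@(p-read_state()['tool_pos'])/.2)
E
```

```text
[ 11  10  32  32 783] [316.76628352 220.89144317]
[ 0.5404942  -0.03865909  0.052     ] [ 0.42268366 -0.32552687  0.057     ]
[ 0.00978578 -0.00760674  1.76070915]
```

arm_command(increments=[[0.005,-0.004,0.2,0,0,0],[0.005,-0.004,0.4,0,0,0],[0.005,-0.004,0.6,0,0,0],[0.005,-0.004,0.74,0,0,0],[0.005,-0.004,0.78,0,0,0]])

```text
t: 2.65
tool_pos: [0.5388, -0.0408, 0.2465]
orientation: [-3.099, -0.509, 0.006]
force: [-0.3, 0.5, -0.3]
opening: 0.0007
gripper_force: 0.0
```

arm_command(increments=[[0,0,0.01,0,0,0],[0,0,0.02,0,0,0],[0,0,0.03,0,0,0],[0,0,0.03,0,0,0],[0,0,0.03,0,0,0]])

```text
t: 3.28
tool_pos: [0.5404, -0.0401, 0.2431]
orientation: [3.1, 0.511, 0.001]
force: [0.1, 0.2, 0.8]
opening: 0.0003
gripper_force: 0.0
```

arm_command(increments=[[0,0,0.015,0,0,0],[0,0,0.025,0,0,0],[0,0,0.035,0,0,0],[0,0,0.045,0,0,0],[0,0,0.05,0,0,0]])

```text
t: 3.9
tool_pos: [0.5403, -0.0401, 0.2327]
orientation: [-3.1, -0.511, 0.0]
force: [-1.4, 0.4, 2.8]
opening: 0.0004
gripper_force: 1.7
```

arm_command(increments=[[0,0,0.004,0,0,0],[0,0,0.008,0,0,0],[0,0,0.008,0,0,0],[0,0,0.008,0,0,0],[0,0,0.008,0,0,0]])

```text
t: 4.53
tool_pos: [0.5403, -0.0401, 0.2314]
orientation: [-3.1, -0.511, -0.0]
force: [-1.6, 1.1, 4.9]
opening: 0.0005
gripper_force: 2.6
```

arm_command(increments=[[0,0,-0.03,0,0,0],[0,0,-0.1,0,0,0],[0,0,-0.3,0,0,0],[0,0,-0.55,0,0,0],[0,0,-0.83,0,0,0]])

```text
t: 5.15
tool_pos: [0.5398, -0.04, 0.3988]
orientation: [-3.1, -0.511, 0.001]
force: [0.6, -0.9, 0.1]
opening: 0.0007
gripper_force: 0.0
```

arm_command(increments=[[-0.2,0.16,0,0,0,0],[-0.4,0.32,0,0,0,0],[-0.6,0.48,0,0,0,0],[-0.767,0.627,0,0,0,0],[-0.767,0.627,0,0,0,0]])

```text
t: 5.78
tool_pos: [0.4339, -0.2102, 0.398]
orientation: [3.1, 0.504, 0.0]
force: [0.6, -0.1, 0.4]
opening: 0.0002
gripper_force: 0.0
```

```bash
python3 - <<'E'
from h import *
import pickle
c=snap('wrist','w2.png'); pickle.dump(c,open('w2.pkl','wb')); print(proj(c,[.435,-.209,.057]))
s=read_state(); print(s['t'],s['tool_pos'],s['force'])
E
```

```text
(np.float64(316.1375595062162), np.float64(223.47429352069003))
5.825 [ 0.43464138 -0.2090208   0.39789922] [ 0.09485729 -0.12592696  0.10137429]
```

View pics/w2.png

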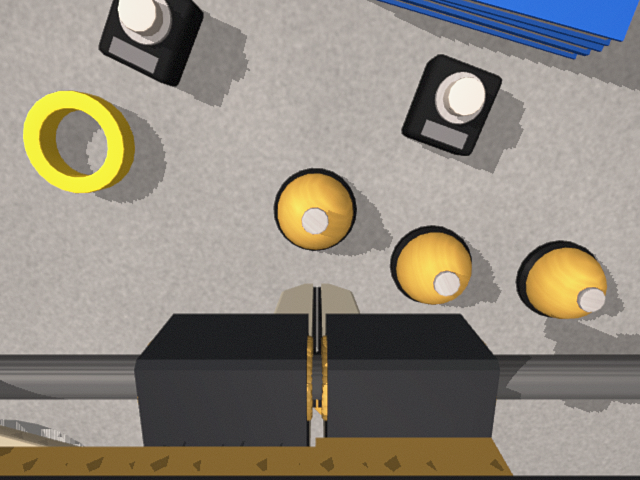

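The target bell's plunger is at (315,221), about 2 px from the predicted spot, so the fingers are lined up. The green key at the top left is up again. I'll descend.

arm_command(increments=[[0.01,0,0.2,0,0,0],[0.01,0,0.4,0,0,0],[0.01,0,0.6,0,0,0],[0.01,0,0.72,0,0,0],[0.01,0,0.74,0,0,0]])

```text
t: 6.45
tool_pos: [0.4369, -0.206, 0.2475]
orientation: [-3.097, -0.513, 0.004]
force: [-0.9, 0.4, 1.1]
opening: 0.0005
gripper_force: 0.0
```

arm_command(increments=[[0,0,0.01,0,0,0],[0,0,0.02,0,0,0],[0,0,0.03,0,0,0],[0,0,0.04,0,0,0],[0,0,0.04,0,0,0]])

```text
t: 7.08
tool_pos: [0.4374, -0.2076, 0.2415]
orientation: [3.099, 0.511, 0.001]
force: [1.4, -0.9, 1.0]
opening: 0.0006
gripper_force: 0.7
```

arm_command(increments=[[0,0,0.005,0,0,0],[0,0,0.01,0,0,0],[0,0,0.016,0,0,0],[0,0,0.018,0,0,0],[0,0,0.018,0,0,0]])

```text
t: 7.7
tool_pos: [0.4373, -0.2076, 0.2377]
orientation: [3.099, 0.511, 0.001]
force: [2.1, -1.6, 2.7]
opening: 0.0006
gripper_force: 1.5
```

arm_command(increments=[[0,0,-0.02,0,0,0],[0,0,-0.06,0,0,0],[0,0,-0.25,0,0,0],[0,0,-0.5,0,0,0],[0,0,-0.8,0,0,0]])

```text
t: 8.32
tool_pos: [0.4363, -0.2069, 0.398]
orientation: [-3.097, -0.511, 0.004]
force: [-0.5, -0.1, 0.5]
opening: 0.0005
gripper_force: 0.0
```

arm_command(increments=[[0,0,-0.02,0,0,0],[0,0,-0.02,0,0,0],[0,0,-0.02,0,0,0],[0,0,-0.02,0,0,0],[0,0,-0.02,0,0,0]])

```text
t: 8.95
tool_pos: [0.437, -0.2074, 0.4005]
orientation: [-3.099, -0.511, 0.002]
force: [-0.0, 0.4, -0.6]
opening: 0.0007
gripper_force: 0.0
```

```bash
python3 - <<'E'
from h import *
c=snap('wrist','w3.png')
E
```

```text
(no output)
```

View pics/w3.png

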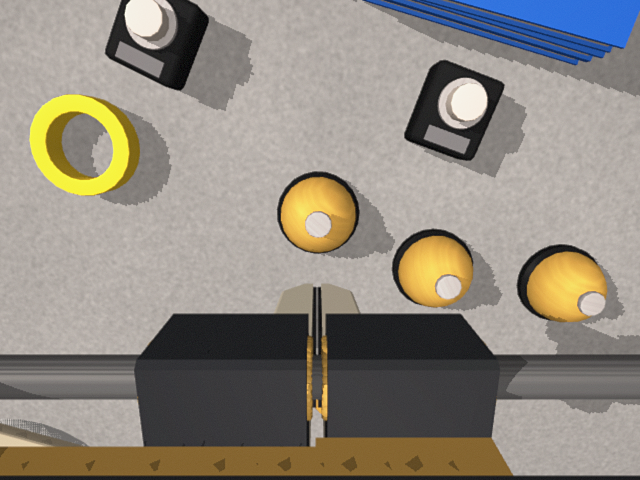

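The bell at (318,212) and the counter at (157,40) are where they were, with plunger and key both up.

```bash
python3 -c "
from plant import *
print(close_job())"
```

```text
the job is handed in; nothing more can be done
None
```

I pressed the green counter's key about 6.5 mm and let it rise, tapped the leftmost bell's plunger about 5 mm, drew back clear and handed the job in at about 9 s; the interface returned no verdict.

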